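Bring the specimen slide up to its micrometer stop

TASK

Bring the specimen slide up to its end stop for the next hardness traverse: press the red brake-release button down with your fingertips, keep it held down while you push the carriage along its rails until it rests against the tip of the micrometer stop without slamming into it, then let the button come up so that the brake clamps the carriage there. Do not touch the specimen in its nest, and leave the other things on the bench where they are.

Things in the scene. Friction and masses are not known exactly. Their poses are not given: they have to be found in the camera images.
- slide_base: The slide: a low grey base plate (110 x 400 x 12 mm) fixed to the bench, with a cream end block (110 wide, 18 thick) across each end, 56 mm high at the -y end and 70 mm high at the +y (stop) end. Its origin lies at the centre of the base's underside, on the bench; its own +y axis is the direction in which the carriage must be pushed, z is up. It cannot be moved.
- carriage (a joint): Position of the carriage along the rails, in m: 0 at the end away from the stop, 0.200 when it rests against the stop; grows along slide_base's +y. Free running it takes about 2 N to push, plus 6 N per m/s; with the brake on it gives a millimetre or two and then will not move.
- release_button (a joint): How far the red button is pressed, in m: 0 up (brake on), 0.006 fully down (brake off). A spring holds it up: it starts to move at about 5 N and is fully down at about 8 N. It rides on the carriage and moves straight down. Let go, it springs up and the brake clamps the carriage wherever it stands. Pushing a braked carriage sets the brake harder: press first, then push.
- button_top (a point): Centre of the button's flat top: a red pad 40 mm (across the rails) by 30 mm (along them), 36 mm from the carriage's centre on the stop side. Its top is 72 mm above the bench when up, 66 mm when down; the carriage's plate around it 58 mm. Behind it, 21 mm from this point away from the stop, rises the flat face of the nest block, which the fingers may bear on.
- bumper (a point): Point at the middle of the carriage's front edge, 53 mm above the bench, that meets the stop; it is 24 mm ahead of the button's centre. The carriage's cream plate is 106 mm wide and 120 mm long.
- stop_tip (a point): Tip of the steel micrometer spindle (8 mm thick, 21 mm long, sticking out of the +y end block towards the carriage), 53 mm above the bench: the end stop. The bumper reaches this point at the end of the travel.
- nest (a point): Point fixed to the carriage: centre of the floor of the round pocket (snug, 10 mm deep, floor 72 mm above the bench) in the grey metal nest block (80 mm wide, 60 mm long, top 82 mm above the bench), 51 mm behind the button's centre.
- specimen_mid (a point): Middle of the black specimen mount (cylinder 30 mm across, 22 mm high) that stands loose in the snug pocket of the nest (it can only come up out of it) and rides along; its top is 94 mm above the bench. Not to be touched.
- mount_a: Bystander: dark red specimen mount, 30 mm across, 22 mm high, standing; origin at its underside.
- mount_b: Bystander: dark green specimen mount, 30 mm across, 22 mm high, standing; origin at its underside.
- ref_block: Bystander: steel hardness reference disc, 64 mm across, 14 mm high; origin at its underside.
- brass_block: Bystander: brass reference block 60 x 45 x 12 mm; origin at its underside.
- anvil: Bystander: dark steel tester anvil, 60 mm flange with a 19 mm stem pointing up, 40 mm high; origin at its underside.
- loupe: Bystander: black magnifier, 38 mm across, 42 mm high, standing; origin at its underside.
- screwdriver: Bystander: yellow-handled screwdriver 160 mm long, lying along its x axis.
- spirit_bottle: Bystander: white bottle with blue cap, 60 mm across, 150 mm high; origin at its underside.

How it is judged:
On the way, in this order (a step that is already met when the one before it is completed fails the run):
1. the release button is held down while the carriage still stands where it was (value of joint release_button above 0.004 m and distance of nest from where it was at the start of the episode below 0.015 m), for 0.1 s.
2. the carriage reaches the stop with the button held down (value of joint release_button above 0.003 m and value of joint carriage above 0.198 m), for 0.05 s.
At the end, for the whole second after the job is handed in: The carriage rests against the micrometer stop (within 2 mm), the release button is up (within 1 mm) so that the brake is on, and the specimen still sits fully down in its nest (value of joint carriage above 0.198 m and value of joint release_button below 0.001 m and z of specimen_mid in the frame of nest below 0.013 m and velocity of joint carriage below 0.005 m/s); the robot touches nothing.
It fails at once if the carriage is forced along, or let go of on the move, with the brake on (button pressed less than 1 mm) (value of joint release_button below 0.001 m and (velocity of joint carriage above 0.06 m/s or velocity of joint carriage below -0.06 m/s)).
It fails at once if the carriage is slammed into the stop (faster than 0.25 m/s over the last 10 mm) (value of joint carriage above 0.19 m and velocity of joint carriage above 0.25 m/s).
It fails at once if the arm touches the specimen (contact force between any of the arm, the fingers and specimen above 0.3 N).
It fails at once if the specimen is lifted in its nest (more than 4 mm) (z of specimen_mid in the frame of nest above 0.015 m).
It fails at once if another thing on the bench is moved (more than 10 mm) or lifted (distance of any of mount_a, mount_b, ref_block, brass_block, anvil, loupe, screwdriver, spirit_bottle from where it was at the start of the episode above 0.01 m).
It also fails if it takes over 40 s, if anything falls off the work surface, if the arm or the gripper's body presses on something with over 40 N, if the wrist force passes 120 N, or if a joint passes its speed limit or range.

ROBOT

A 6-joint arm with a two-finger parallel gripper is mounted at the origin on the work surface. World frame = base frame: x ahead of the robot, y to its left, z up, the work surface at z = 0. Lengths are in m, angles in rad, forces in N, time in s.
With the tool pointing down it reaches from about 0.35 to 0.775 m from the base axis. Payload 7.3 kg.
Tool frame: the origin (TCP) lies at the centre of the arm's flange, where the gripper is bolted on; the fingertips stand 178 mm ahead of it and the grasp point (between the pads) lies 159 mm ahead of it; z points along the fingers, y is the line along which they close (so a half turn about z gives the same grasp; the last joint's range is limited). The gripper opens to 92 mm and grips with 3 to 60 N. Pads are 19 mm wide; open, the fingers measure 130 mm over their backs; the gripper's body (75 mm by 190 mm) begins 47 mm behind the grasp point.
Start: joints at [1.003, 0.342, 1.524, -0, 1.275, -0.146], TCP at [0.215, 0.479, 0.405] pointing down, gripper open.
Joint ranges: [-2.53, 2.53], [-0.77, 2.02], [0.04, 2.7], [-1, 4.14], [0.28, 2.66], [-3.11, 3.11]. Speed limits (rad/s): [2.57, 2.57, 3.14, 3.14, 3.14, 3.14].

INTERFACE

Orientations are given as [roll, pitch, yaw] about the fixed x, y, z axes, in that order (R = Rz(yaw) Ry(pitch) Rx(roll)).
In Python, from cell import telemetry, vision, ticket gives the robot as it stands.
- The arm moves only by the shell command python3 -m crank 'ROWS' [FORCE]. ROWS is JSON, a list of rows, each a list of 5 numbers: the gripper command: -1 is shut, 1 is fully open, values between are in proportion, then the shift along the tool's x, y, z in mm, then the turn about the tool's z in rad. In form: [[fingers, dx, dy, dz, roll], ...]. A call has 1 to 12 rows; each row is the pose to reach, as a shift and turn from the pose commanded when the call began, along the tool's axes at that moment; what a row does not reach only later rows make up. A row lasts 1/12 s, in which the tool goes at most 41.7 mm and 7.16 degrees, less where a joint would pass 70% of its speed; a pose out of reach is approached as far as the arm can. A call with a gripper value outside its range is refused whole. The fingers move at their own pace and stop on an object; FORCE is the grip in N (left out, the last holds). Time passes only in rows, so rows that repeat a pose let the fingers close. It gives the time, the measured TCP pose, the force, the opening and the grip force at its end, in the units of the state.
- telemetry.observe(): the state, without advancing time (a new reading comes with each control period).
- vision.read_camera(name): name is "side" or "top" or "wrist"; returns (picture, depth): 384x512x3 uint8, red, green, blue; 384x512 float32, m along the optical axis (not along the pixel's ray), 0 where there is no reading.
- vision.get_calibration(name): a dict with "camera_matrix" (3x3 intrinsics, pixels), "rvec" (rotation vector, rad) and "tvec" (3), from world to camera coordinates, as OpenCV has them. Camera axes: x right, y down, z forward; pixel columns grow to the right and rows downward; lengths in m; the calibration is good to about 2 mm. The wrist camera is an equidistant fisheye: a pixel r from the principal point sees the ray r / f radians off the axis. A picture is of the moment at which its call begins: read the wrist's pose just before it. get_calibration takes no time and is no camera call; for the wrist camera it gives the pose at the moment of the call.
- ticket.hand_in(): hands the job in; it is judged then, once.
The state is a dict: "time": time; "qpos": joint angles; "qvel": joint speeds; "joint_efforts": joint torques, N m; "tool_pos": TCP position; "tool_rot": TCP orientation; "contact_force": force on the tool from outside, world axes, zero at the start; "torque": the same for the moment, N m; "opening": finger opening in m; "grip_force": force on a finger pad.
Only numpy, scipy, OpenCV 4.12 (cv2) and the standard library are available. Lean on these libraries where they do the work, as an engineer would, in place of code of your own. Each camera call takes 0.05 s, during which the arm holds its last target. There are 200 camera calls.

## Working session

There is one attempt and no reset: what is moved stays moved. The work goes in short steps, Python scripts to look and compute and a shell command to move; the robot and the scene stay as the last step left them, time stands still between calls to the robot, and variables do not carry over. Pictures are saved under pics/ and viewed, at most 10 in all, crops included, and the job is handed in when it is done.

```bash
mkdir -p pics
cat > h.py <<'E'
import numpy as np,cv2
from cell import telemetry,vision,ticket
def snap(n,f):
    p,d=vision.read_camera(n); cv2.imwrite(f'pics/{f}.png',cv2.resize(p[:,:,::-1],None,fx=1.5,fy=1.5)); np.savez(f'pics/{f}.npz',p=p,d=d); return p,d
def world(n,d,u,v):
    c=vision.get_calibration(n);K=np.array(c['camera_matrix']);R=cv2.Rodrigues(np.array(c['rvec'],float))[0];t=np.array(c['tvec'],float).ravel()
    z=d[int(round(v)),int(round(u))]; x=np.linalg.inv(K)@[u,v,1]*z
    return R.T@(x-t)
E
python3 - <<'E'
from h import *
s=telemetry.observe();print(s)
snap('top','top1');snap('side','side1')
E
```

```text
{'time': 0.0, 'qpos': array([ 1.00298925e+00,  3.42695490e-01,  1.52501665e+00, -1.24996508e-05,
        1.27537759e+00, -1.45991270e-01]), 'qvel': array([-0.0015262 , -0.0001222 , -0.00181914, -0.00011548, -0.00057551,
        0.00095868]), 'joint_efforts': array([ 7.29628246e-04, -4.31230009e+01, -2.44230956e+01,  7.18849059e-02,
        5.58155472e-02, -7.97741154e-05]), 'tool_pos': array([0.21484667, 0.47887535, 0.40405902]), 'tool_rot': array([-3.14010976e+00, -2.05960048e-04,  2.71978034e+00]), 'contact_force': array([-0.01856255, -0.42831815, -0.14639303]), 'torque': array([-0.03102011, -0.02227007, -0.01592793]), 'grip_force': 0.0, 'opening': 0.091759506041561}
```

View pics/top1.png

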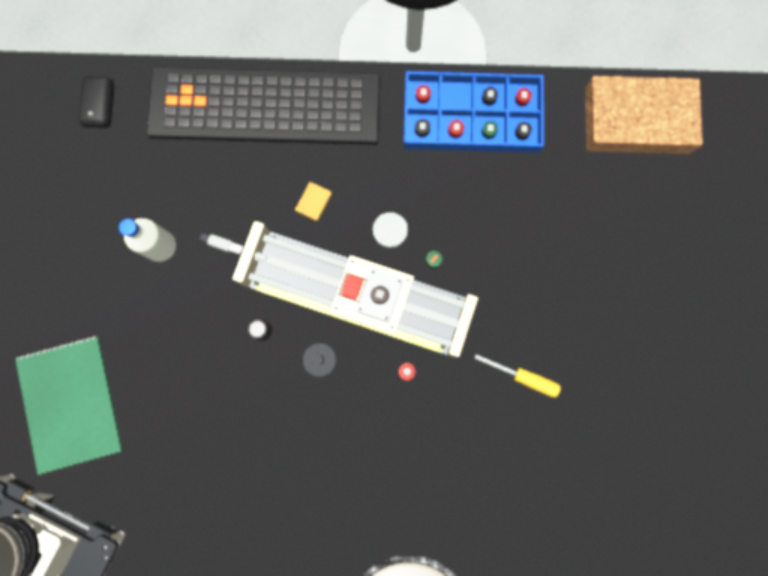

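View pics/side1.png

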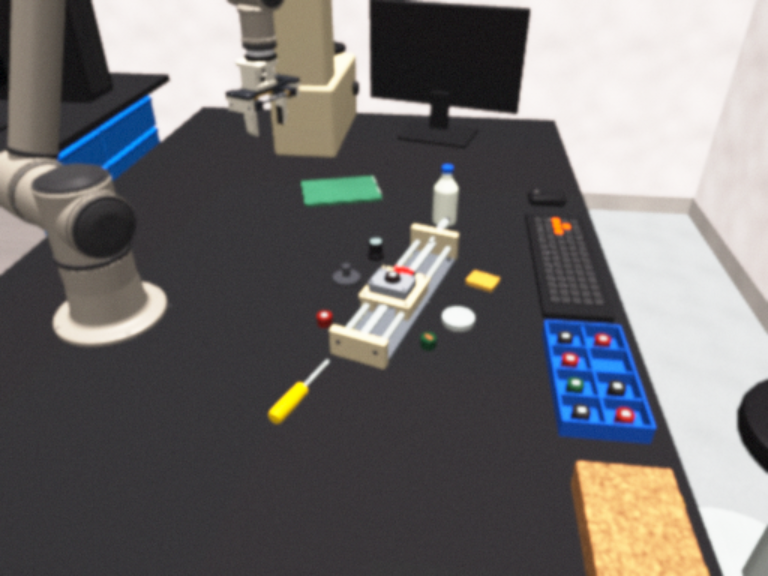

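The top view shows the slide running from its −y end block at about (465,325) to the stop block and micrometer at (250,252). The red button is at (352,287) and the specimen at (380,294). Bystanders sit around it. Next I'll convert these to world positions.

```bash
cat >> h.py <<'E'
def ray(n,u,v,h):
    c=vision.get_calibration(n);K=np.array(c['camera_matrix']);R=cv2.Rodrigues(np.array(c['rvec'],float))[0];t=np.array(c['tvec'],float).ravel()
    o=-R.T@t; r=R.T@np.linalg.inv(K)@[u,v,1]; return o+r*(h-o[2])/r[2]
E
python3 - <<'E'
from h import *
z=np.load('pics/top1.npz');p=z['p'].astype(int);d=z['d']
m=(p[...,0]>150)&(p[...,1]<90)&(p[...,2]<90); m[:170]=0;m[220:]=0;m[:,:215]=0;m[:,255:]=0
v,u=np.nonzero(m);print('red',u.mean(),v.mean(),len(u),ray('top',u.mean(),v.mean(),.072),world('top',d,u.mean(),v.mean()))
print(cv2.minAreaRect(np.c_[u,v].astype(np.float32)))
g=p.sum(2);m=(g<200);m[:186]=0;m[206:]=0;m[:,:243]=0;m[:,263:]=0
v,u=np.nonzero(m);print('spec',len(u),ray('top',u.mean(),v.mean(),.09),world('top',d,u.mean(),v.mean()))
# all points: height-based masks
c=vision.get_calibration('top');K=np.array(c['camera_matrix']);R=cv2.Rodrigues(np.array(c['rvec'],float))[0];t=np.array(c['tvec'],float).ravel()
V,U=np.mgrid[:384,:512];X=np.stack([(U-K[0,2])/K[0,0]*d,(V-K[1,2])/K[1,1]*d,d],-1)-t;W=X@R
np.save('pics/W.npy',W)
for nm,(a,b,e,f),lo,hi in [('stop',(153,180,145,192),.064,.076),('far',(296,322,192,240),.048,.062)]:
    k=(W[e:f,a:b,2]>lo)&(W[e:f,a:b,2]<hi)&(d[e:f,a:b]>0);q=W[e:f,a:b][k];print(nm,len(q),q.mean(0),cv2.minAreaRect((q[:,:2]*1000).astype(np.float32)))
for n,(u,v) in dict(anvil=(320,360),loupe=(258,329),bottlecap=(129,228),ma=(407,372),mb=(434,259),ref=(390,230),brass=(313,201),micro=(225,244)).items():print(n,world('top',d,u/1.5,v/1.5).round(3))
im=cv2.resize(z['p'][140:245,145:330,::-1],None,fx=4.2,fy=4.2,interpolation=cv2.INTER_CUBIC);cv2.imwrite('pics/c1.png',im)
E
```

```text
<stdin>:4: RuntimeWarning: Mean of empty slice.
  ret = ret.dtype.type(ret / rcount)
Traceback (most recent call last):
  File "h.py", line 7, in world
    z=d[int(round(v)),int(round(u))]; x=np.linalg.inv(K)@[u,v,1]*z
            ~~~~~^^^
ValueError: cannot convert float NaN to integer
```

Run:
```python
from h import *
z=np.load('pics/top1.npz');p=z['p'].astype(int);d=z['d']
print(p[191,235],p[196,253])
m=(p[...,0]-p[...,1]>60)&(p[...,0]-p[...,2]>60); m[:170]=0;m[220:]=0;m[:,:215]=0;m[:,255:]=0
v,u=np.nonzero(m);print('red',u.mean(),v.mean(),len(u),ray('top',u.mean(),v.mean(),.072),world('top',d,u.mean(),v.mean()))
print(cv2.minAreaRect(np.c_[u,v].astype(np.float32)))
g=p.sum(2);m=(g<300);m[:186]=0;m[206:]=0;m[:,:243]=0;m[:,263:]=0
v,u=np.nonzero(m);print('spec',len(u),ray('top',u.mean(),v.mean(),.09),world('top',d,u.mean(),v.mean()))
c=vision.get_calibration('top');K=np.array(c['camera_matrix']);R=cv2.Rodrigues(np.array(c['rvec'],float))[0];t=np.array(c['tvec'],float).ravel()
V,U=np.mgrid[:384,:512];X=np.stack([(U-K[0,2])/K[0,0]*d,(V-K[1,2])/K[1,1]*d,d],-1)-t;W=X@R
for nm,(a,b,e,f),lo,hi in [('stop',(153,180,145,192),.064,.076),('far',(296,322,192,240),.048,.062)]:
    k=(W[e:f,a:b,2]>lo)&(W[e:f,a:b,2]<hi)&(d[e:f,a:b]>0);q=W[e:f,a:b][k];print(nm,len(q),q.mean(0),cv2.minAreaRect((q[:,:2]*1000).astype(np.float32)))
for n,(u,v) in dict(anvil=(320,360),loupe=(258,329),bottlecap=(129,228),ma=(407,372),mb=(434,259),ref=(390,230),brass=(313,201),micro=(225,244)).items():print(n,world('top',d,u/1.5,v/1.5).round(3))
im=cv2.resize(z['p'][140:245,145:330,::-1],None,fx=4.2,fy=4.2,interpolation=cv2.INTER_CUBIC);cv2.imwrite('pics/c1.png',im)
```

```text
[255 131 118] [242 246 242]
red 234.28 190.69142857142856 175 [0.57763443 0.1161649  0.072     ] [0.57760553 0.11615185 0.0722    ]
((234.19708251953125, 190.70802307128906), (11.448391914367676, 15.378437995910645), 19.98310661315918)<stdin>:8: RuntimeWarning: Mean of empty slice.
  ret = ret.dtype.type(ret / rcount)
Traceback (most recent call last):
  File "h.py", line 7, in world
    z=d[int(round(v)),int(round(u))]; x=np.linalg.inv(K)@[u,v,1]*z
            ~~~~~^^^
ValueError: cannot convert float NaN to integer
```

Run:
```python
from h import *
z=np.load('pics/top1.npz');d=z['d']
c=vision.get_calibration('top');K=np.array(c['camera_matrix']);R=cv2.Rodrigues(np.array(c['rvec'],float))[0];t=np.array(c['tvec'],float).ravel()
V,U=np.mgrid[:384,:512];X=np.stack([(U-K[0,2])/K[0,0]*d,(V-K[1,2])/K[1,1]*d,d],-1)-t;W=X@R
C={}
for nm,(a,b,e,f),lo,hi in [('stop',(153,180,145,192),.064,.076),('far',(296,322,192,240),.048,.062),('spec',(240,268,182,212),.088,.1),('nest',(230,280,170,220),.078,.086),('base',(150,330,140,245),.009,.016)]:
    k=(W[e:f,a:b,2]>lo)&(W[e:f,a:b,2]<hi)&(d[e:f,a:b]>0);q=W[e:f,a:b][k];C[nm]=q.mean(0);print(nm,len(q),q.mean(0),cv2.minAreaRect((q[:,:2]*1000).astype(np.float32)))
a=C['stop']-C['far'];print(np.hypot(*a[:2]),np.arctan2(a[1],a[0]));b=np.r_[.5777,.1162]
print(np.arctan2(*(b-C['spec'][:2])[::-1]),np.hypot(*(b-C['spec'][:2])))
a=a[:2]/np.hypot(*a[:2]);print('along/perp button rel stop',(C['stop'][:2]-b)@a,(C['stop'][:2]-b)@[-a[1],a[0]],'perp spec',(C['stop']-C['spec'])[:2]@[-a[1],a[0]])
for n,(u,v) in dict(anvil=(320,360),loupe=(258,329),bottlecap=(129,228),ma=(407,372),mb=(434,259),ref=(390,230),brass=(313,201),micro=(225,244)).items():print(n,world('top',d,u/1.5,v/1.5).round(3))
im=cv2.resize(z['p'][140:245,145:330,::-1],None,fx=4.2,fy=4.2,interpolation=cv2.INTER_CUBIC);cv2.imwrite('pics/c1.png',im)
```

```text
stop 293 [0.6350498  0.30134796 0.06911343] ((639.9716186523438, 314.84332275390625), (46.929996490478516, 108.85215759277344), 72.45027160644531)
far 291 [ 0.51744393 -0.07974875  0.0550821 ] ((517.998046875, -80.00788879394531), (18.165008544921875, 110.16458892822266), 72.69673156738281)
spec 105 [0.56330869 0.0671074  0.09340084] ((563.6103515625, 66.60917663574219), (27.63338279724121, 27.55779266357422), 47.771121978759766)
nest 567 [0.56298197 0.06741053 0.08152191] ((563.3959350585938, 67.39480590820312), (59.7548828125, 79.25796508789062), 72.75444030761719)
base 2753 [0.58194607 0.11826922 0.01215003] ((587.2054443359375, 85.98605346679688), (290.7882080078125, 444.7770080566406), 2.071571111679077)
0.398830587681166 1.2714698059480734
1.2856391379260226 0.0511585083696268
along/perp button rel stop 0.193826528040211 -0.0002039284837437247 perp spec 0.0005209291493333684
anvil [0.449 0.169 0.041]
loupe [0.5   0.281 0.044]
bottlecap [0.652 0.478 0.151]
ma [0.432 0.014 0.022]
mb [ 0.639 -0.03   0.023]
ref [0.694 0.052 0.01 ]
brass [0.745 0.198 0.013]
micro [0.648 0.343 0.065]
```

View pics/c1.png

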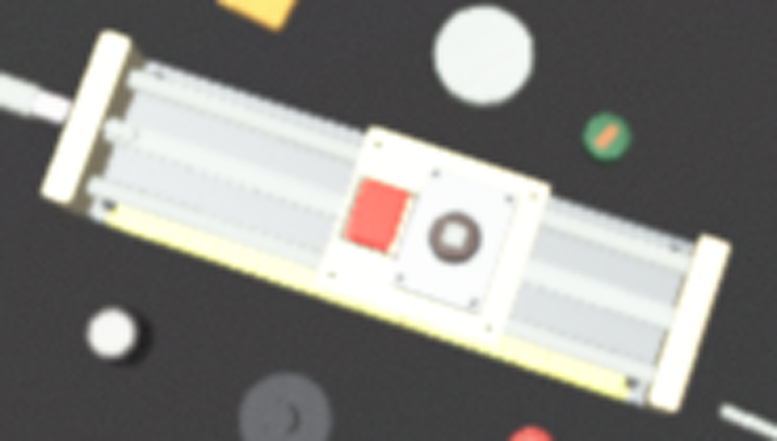

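The crop shows the nest's flat face just behind the red pad (crop pixels (405,225) and (378,215)), and the path to the stop is clear. The rail direction is 72.75°, the button is at (0.5777, 0.1162), and the carriage reads about 0.077, so about 123 mm of travel remains. I'll close the fingers, turn tool x onto the rail direction, and move above a point 8 mm behind the button centre.

```bash
python3 -m crank '[[-1,-40,-16,0,0.12],[-1,-80,-32,0,0.24],[-1,-120,-48,0,0.36],[-1,-160,-64,0,0.48],[-1,-200,-80,0,0.6],[-1,-240,-95,0,0.72],[-1,-280,-111,0,0.84],[-1,-320,-127,0,0.96],[-1,-360,-143,0,1.08],[-1,-400,-158,0,1.2],[-1,-440,-174,0,1.32],[-1,-480,-190,0,1.44]]' 10; python3 -m crank '[[-1,0,0,0,0],[-1,0,0,0,0]]'
cat >> h.py <<'E'
def rel(x,y,yaw=None):
    s=telemetry.observe();w=s['tool_rot'][2];e=np.array([x,y])-s['tool_pos'][:2]
    print('dx,dy mm',1e3*e@[np.cos(w),np.sin(w)],1e3*e@[np.sin(w),-np.cos(w)],'roll',w-1.2697,s['tool_pos'],s['tool_rot'],s['contact_force'],s['opening'],s['time'])
E
python3 -c "
from h import *
rel(.5753,.1086)"
```

```text
time: 1.1
tool_pos: [0.5649, 0.119, 0.4044]
tool_rot: [-3.141, 0.0, 1.274]
contact_force: [0.6, 0.9, -0.1]
opening: 0.0161
grip_force: 0.0
time: 1.27
tool_pos: [0.5648, 0.1189, 0.4036]
tool_rot: [-3.14, 0.0, 1.277]
contact_force: [-0.1, 0.1, 0.3]
opening: 0.0033
grip_force: 0.0
dx,dy mm -6.849230512068886 13.049782230234957 roll 0.006947642668727383 [0.56479648 0.11893851 0.4035984 ] [-3.13996723e+00  4.75662094e-04  1.27664764e+00] [-0.10182699  0.12157906  0.29461648] 0.0033414953644223286 1.2667
```

```bash
python3 -m crank '[[-1,-7,13,0,0.007],[-1,-7,13,30,0.007],[-1,-7,13,60,0.007],[-1,-7,13,90,0.007],[-1,-7,13,120,0.007],[-1,-7,13,128,0.007],[-1,-7,13,128,0.007],[-1,-7,13,128,0.007]]'; python3 -c "
from h import *
rel(.5753,.1086)
p,d=vision.read_camera('top');q,_=vision.read_camera('side');w,_=vision.read_camera('wrist')
f=lambda a:cv2.resize(a[:,:,::-1],(400,300),interpolation=cv2.INTER_CUBIC)
cv2.imwrite('pics/m1.png',np.vstack([np.hstack([f(p[140:245,165:305]),f(q[140:260,200:360])]),np.hstack([f(w),f(w[100:290,130:383])])]))"
```

```text
time: 1.93
tool_pos: [0.5745, 0.1109, 0.2777]
tool_rot: [3.141, -0.0, 1.274]
contact_force: [0.2, 0.4, 0.1]
opening: 0.0006
grip_force: 0.0
dx,dy mm -2.0020765087425896 1.4878631190042588 roll 0.004416859098981929 [0.57446244 0.11094958 0.27773583] [ 3.14075785e+00 -4.00384128e-04  1.27411686e+00] [0.23855673 0.39700693 0.09715506] 0.0005617255427370478 1.9333
```

View pics/m1.png

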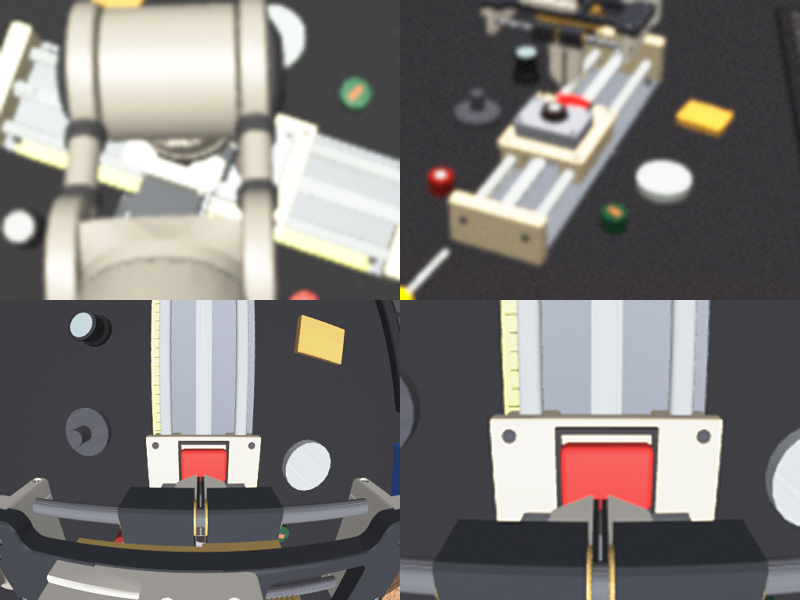

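The wrist view shows the closed fingers over the rear half of the red pad (lower-right panel, around (601,500)), about 1–2 mm left of its centre. The specimen is well behind them. I'll correct that and descend to just above the pad.

```bash
python3 -m crank '[[-1,-2,1.5,5,0.004],[-1,-2,1.5,12,0.004],[-1,-2,1.5,18,0.004],[-1,-2,1.5,21,0.004],[-1,-2,1.5,21,0.004],[-1,-2,1.5,21,0.004],[-1,-2,1.5,21,0.004]]'; python3 -c "
from h import *
rel(.5753,.1086)
w,_=vision.read_camera('wrist');rel(.5753,.1086)
cv2.imwrite('pics/m2.png',cv2.resize(w[130:270,165:350,::-1],None,fx=4,fy=4,interpolation=cv2.INTER_CUBIC))"
```

```text
time: 2.67
tool_pos: [0.5751, 0.108, 0.2558]
tool_rot: [3.142, -0.0, 1.269]
contact_force: [0.2, -0.0, 0.2]
opening: 0.0005
grip_force: 0.0
dx,dy mm 0.5840869613495802 -0.024579755892811944 roll -0.0009643644026602338 [0.57514971 0.10803505 0.25577012] [ 3.14150168e+00 -1.51469155e-04  1.26873564e+00] [ 0.1843982  -0.02316379  0.228553  ] 0.00045612176249400433 2.6667
dx,dy mm 0.5649378892331396 -0.03776669169511568 roll -0.0008410318101399472 [0.57516806 0.10804939 0.2558772 ] [ 3.14124950e+00 -1.99648003e-04  1.26885897e+00] [-0.49590866 -0.16953221  0.2860879 ] 0.00018612921903617276 2.7167
```

View pics/m2.png

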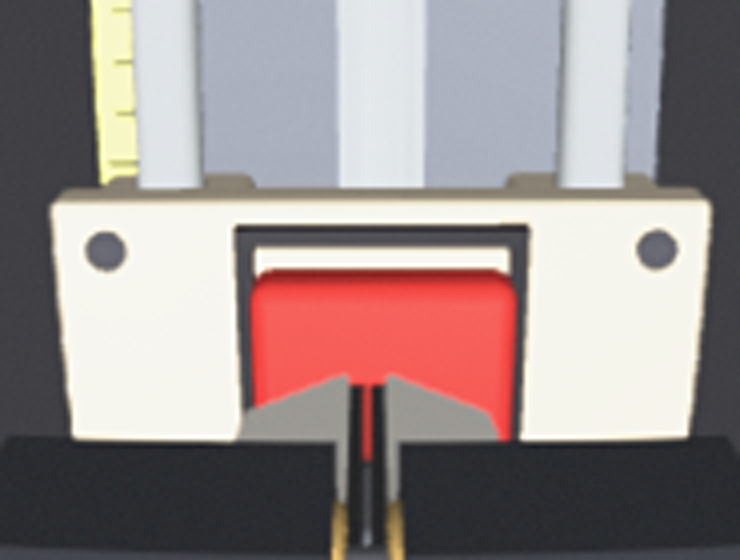

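The finger gap (x=367) sits about 2.6 mm left of the pad centre (x=384). I'll shift +2.5 mm in tool y and press down in small steps.

```bash
python3 -m crank '[[-1,0.5,2.5,0,0],[-1,0.5,2.5,2,0],[-1,0.5,2.5,4,0],[-1,0.5,2.5,6,0],[-1,0.5,2.5,8,0],[-1,0.5,2.5,9,0],[-1,0.5,2.5,10,0],[-1,0.5,2.5,10,0]]';python3 -m crank '[[-1,0,0,1,0],[-1,0,0,1,0],[-1,0,0,1,0]]'; python3 -m crank '[[-1,0,0,1,0],[-1,0,0,1,0],[-1,0,0,1,0]]'
```

```text
time: 3.38
tool_pos: [0.5776, 0.1078, 0.2461]
tool_rot: [3.141, -0.0, 1.269]
contact_force: [-0.9, -0.1, 6.1]
opening: 0.0002
grip_force: 2.9
time: 3.63
tool_pos: [0.5776, 0.1078, 0.2453]
tool_rot: [3.141, -0.0, 1.269]
contact_force: [-2.0, -0.7, 6.4]
opening: 0.0004
grip_force: 3.1
time: 3.88
tool_pos: [0.5776, 0.1078, 0.2444]
tool_rot: [3.141, -0.0, 1.269]
contact_force: [-1.3, -0.7, 6.7]
opening: 0.0008
grip_force: 3.3
```

```bash
python3 -m crank '[[-1,0,0,1,0],[-1,0,0,2,0],[-1,0,0,2,0],[-1,0,0,2,0]]';python3 -m crank '[[-1,0,0,0.5,0],[-1,0,0,1,0],[-1,0,0,1,0],[-1,0,0,1,0]]'
```

```text
time: 4.22
tool_pos: [0.5776, 0.1079, 0.2441]
tool_rot: [3.14, -0.001, 1.269]
contact_force: [-5.3, -0.6, 17.4]
opening: 0.0004
grip_force: 9.1
time: 4.55
tool_pos: [0.5776, 0.1081, 0.244]
tool_rot: [3.139, -0.001, 1.269]
contact_force: [-7.5, 0.7, 23.8]
opening: 0.0005
grip_force: 12.1
```

The button is bottomed at 24 N. Now I'll push along the rails.

```bash
python3 -m crank '[[-1,2,0,0,0],[-1,6,0,0,0],[-1,11,0,0,0],[-1,17,0,0,0],[-1,23,0,0,0],[-1,29,0,0,0],[-1,35,0,0,0],[-1,41,0,0,0],[-1,47,0,0,0],[-1,53,0,0,0],[-1,58,0,0,0],[-1,60,0,0,0]]';python3 -m crank '[[-1,0,0,0,0],[-1,0,0,0,0]]'
```

```text
time: 5.55
tool_pos: [0.5955, 0.1662, 0.244]
tool_rot: [3.139, -0.002, 1.27]
contact_force: [-7.1, -0.9, 22.6]
opening: 0.0004
grip_force: 11.3
time: 5.72
tool_pos: [0.5955, 0.1662, 0.244]
tool_rot: [3.139, -0.003, 1.269]
contact_force: [-6.4, 3.5, 21.4]
opening: 0.0006
grip_force: 10.6
```

```bash
python3 -c "
from h import *
w,_=vision.read_camera('wrist');rel(.6142,.2336)
cv2.imwrite('pics/m3.png',cv2.resize(w[50:270,150:370,::-1],None,fx=2.7,fy=2.7,interpolation=cv2.INTER_CUBIC))"
```

```text
dx,dy mm 69.97419315631669 -2.1888745061930344 roll -0.0005557330286241058 [0.59550084 0.16613504 0.24402767] [ 3.13895327 -0.00317599  1.26914427] [-7.332567    3.18486324 21.40144777] 0.0004762495072523492 5.7667
```

View pics/m3.png

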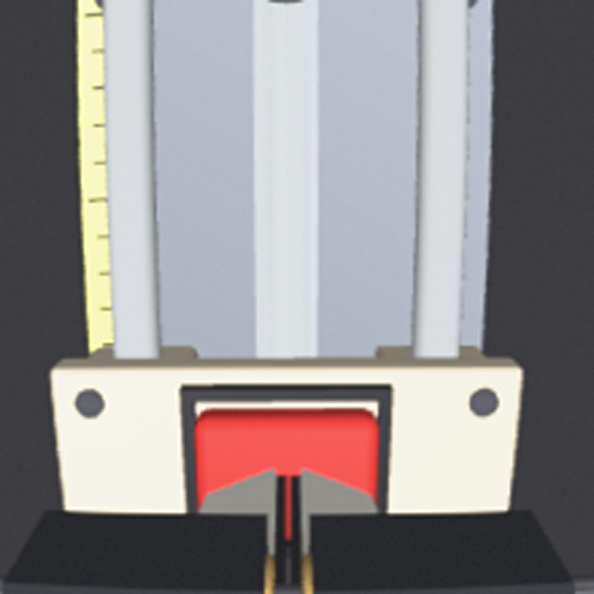

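The carriage moves with the fingers, and the grip on the pad is unchanged (fingers at (288,490)). About 62 mm remains.

```bash
python3 -m crank '[[-1,2,0,0,0],[-1,6,0,0,0],[-1,11,0,0,0],[-1,17,0,0,0],[-1,23,0,0,0],[-1,29,0,0,0],[-1,35,0,0,0],[-1,41,0,0,0],[-1,46,0,0,0],[-1,50,0,0,0],[-1,53,0,0,0],[-1,55,0,0,0]]';python3 -m crank '[[-1,1,0,0,0],[-1,2,0,0,0],[-1,3,0,0,0],[-1,4,0,0,0]]';python3 -m crank '[[-1,1,0,0,0],[-1,2,0,0,0],[-1,2,0,0,0]]'
```

```text
time: 6.77
tool_pos: [0.6117, 0.2185, 0.244]
tool_rot: [3.139, -0.002, 1.269]
contact_force: [-7.4, 0.0, 20.4]
opening: 0.0003
grip_force: 10.4
time: 7.1
tool_pos: [0.6129, 0.222, 0.2441]
tool_rot: [3.14, -0.002, 1.269]
contact_force: [-6.9, -0.5, 19.6]
opening: 0.0005
grip_force: 10.2
time: 7.35
tool_pos: [0.6135, 0.224, 0.2441]
tool_rot: [3.14, -0.002, 1.269]
contact_force: [-7.6, 0.8, 21.0]
opening: 0.0003
grip_force: 10.1
```

```bash
python3 -m crank '[[-1,1,0,0,0],[-1,2,0,0,0],[-1,2,0,0,0]]';python3 -m crank '[[-1,1,0,0,0],[-1,2,0,0,0],[-1,2,0,0,0]]';python3 -m crank '[[-1,1,0,0,0],[-1,2,0,0,0],[-1,2,0,0,0]]'
```

```text
time: 7.6
tool_pos: [0.6141, 0.2259, 0.244]
tool_rot: [3.14, -0.002, 1.269]
contact_force: [-7.1, -0.0, 21.1]
opening: 0.0009
grip_force: 10.1
time: 7.85
tool_pos: [0.6147, 0.2278, 0.2441]
tool_rot: [3.14, -0.002, 1.269]
contact_force: [-7.8, 0.7, 20.9]
opening: 0.0005
grip_force: 10.1
time: 8.1
tool_pos: [0.6153, 0.2297, 0.2441]
tool_rot: [3.14, -0.002, 1.269]
contact_force: [-6.9, 1.1, 19.6]
opening: 0.0003
grip_force: 10.0
```

```bash
python3 -m crank '[[-1,1,0,0,0],[-1,2,0,0,0],[-1,2,0,0,0]]'; python3 -c "
from h import *
w,_=vision.read_camera('wrist')
cv2.imwrite('pics/m4.png',cv2.resize(w[100:270,150:370,::-1],None,fx=3.4,fy=3.4,interpolation=cv2.INTER_CUBIC))"
```

```text
time: 8.35
tool_pos: [0.6158, 0.2317, 0.2441]
tool_rot: [3.14, -0.002, 1.269]
contact_force: [-6.3, 0.2, 19.1]
opening: 0.0004
grip_force: 10.0
```

View pics/m4.png

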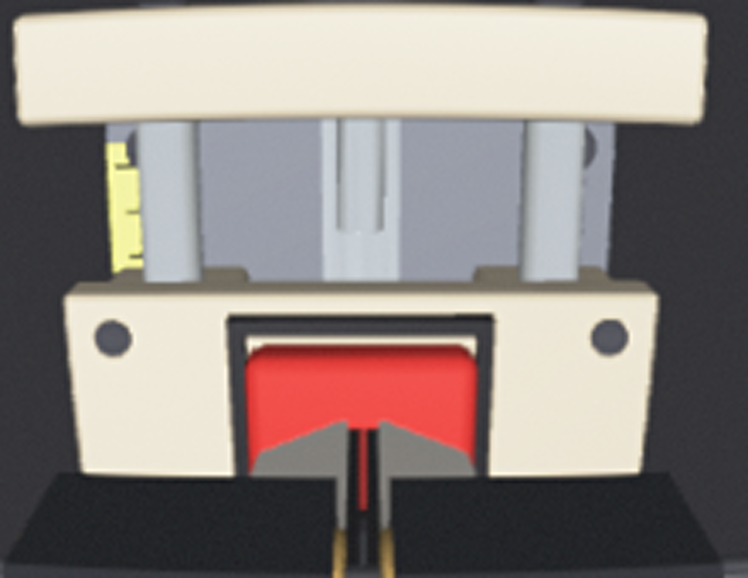

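The spindle tip (360,232) is still about 50 px from the plate's front edge (y≈282), which is roughly 9 mm. I'll keep going gently.

```bash
python3 -m crank '[[-1,1,0,0,0],[-1,2.5,0,0,0],[-1,4,0,0,0],[-1,5.5,0,0,0],[-1,6.5,0,0,0],[-1,7,0,0,0],[-1,7,0,0,0]]';python3 -m crank '[[-1,0.7,0,0,0],[-1,1.4,0,0,0],[-1,2,0,0,0],[-1,2,0,0,0]]';python3 -m crank '[[-1,0.7,0,0,0],[-1,1.4,0,0,0],[-1,2,0,0,0],[-1,2,0,0,0]]'
```

```text
time: 8.98
tool_pos: [0.6179, 0.2384, 0.2441]
tool_rot: [3.14, -0.002, 1.269]
contact_force: [-7.4, 0.1, 19.1]
opening: 0.0003
grip_force: 9.8
time: 9.32
tool_pos: [0.6185, 0.2402, 0.2441]
tool_rot: [3.14, -0.002, 1.269]
contact_force: [-6.4, 0.7, 20.4]
opening: 0.0006
grip_force: 9.9
time: 9.65
tool_pos: [0.619, 0.2417, 0.2441]
tool_rot: [3.14, -0.001, 1.269]
contact_force: [-7.7, -1.1, 20.5]
opening: 0.0001
grip_force: 10.2
```

```bash
python3 -m crank '[[-1,0.7,0,0,0],[-1,1.4,0,0,0],[-1,1.5,0,0,0],[-1,1.5,0,0,0]]';python3 -m crank '[[-1,0.7,0,0,0],[-1,1.4,0,0,0],[-1,1.5,0,0,0],[-1,1.5,0,0,0]]'; python3 -c "
from h import *
w,_=vision.read_camera('wrist')
cv2.imwrite('pics/m5.png',cv2.resize(w[100:270,150:370,::-1],None,fx=3.4,fy=3.4,interpolation=cv2.INTER_CUBIC))"
```

```text
time: 9.98
tool_pos: [0.6193, 0.2423, 0.244]
tool_rot: [3.141, 0.001, 1.269]
contact_force: [-9.2, -5.5, 21.9]
opening: 0.0002
grip_force: 11.1
time: 10.32
tool_pos: [0.6196, 0.2427, 0.244]
tool_rot: [3.141, 0.003, 1.269]
contact_force: [-11.4, -10.0, 23.1]
opening: 0.0005
grip_force: 11.9
```

View pics/m5.png

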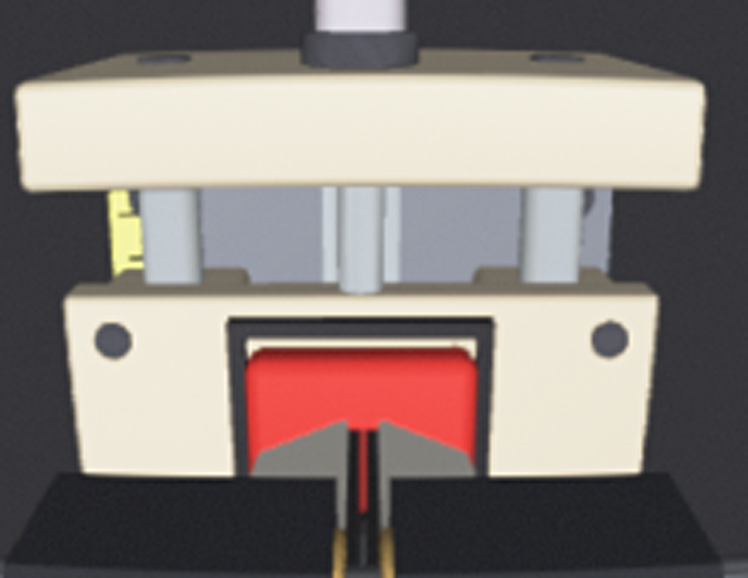

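The spindle tip (362,290) now meets the carriage's front edge, and the rail-direction force has risen to about 13 N, so the carriage is at the stop. I'll lift straight off, keeping the slight forward bias.

```bash
python3 -m crank '[[-1,0,0,-1,0],[-1,0,0,-3,0],[-1,0,0,-5,0],[-1,0,0,-8,0],[-1,0,0,-11,0],[-1,0,0,-15,0],[-1,0,0,-25,0],[-1,0,0,-45,0],[-1,0,0,-70,0],[-1,0,0,-100,0],[-1,0,0,-130,0],[-1,0,0,-150,0]]'; python3 -m crank '[[-1,-80,0,0,0],[-1,-80,0,0,0],[-1,-80,0,0,0],[-1,-80,0,0,0]]'; python3 -c "
from h import *
w,_=vision.read_camera('wrist')
q,_=vision.read_camera('side')
f=lambda a:cv2.resize(a[:,:,::-1],(400,400),interpolation=cv2.INTER_CUBIC)
cv2.imwrite('pics/m6.png',np.hstack([f(w[70:270,150:350]),f(q[120:260,200:340])]))"
```

```text
time: 11.37
tool_pos: [0.6201, 0.2447, 0.3945]
tool_rot: [3.138, -0.003, 1.269]
contact_force: [1.4, 0.4, 0.5]
opening: 0.0001
grip_force: 0.0
time: 11.7
tool_pos: [0.596, 0.1665, 0.3916]
tool_rot: [3.141, -0.001, 1.266]
contact_force: [-0.8, 0.6, -0.5]
opening: 0.0005
grip_force: 0.0
```

View pics/m6.png

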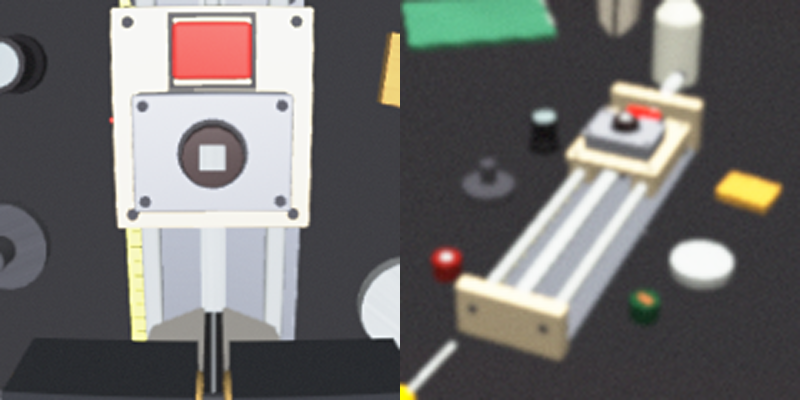

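The carriage is at the stop, the specimen is seated in its nest (212,155), the button is free, and the bystanders haven't moved. Handing in.

```bash
python3 -c "
from cell import ticket
print(ticket.hand_in())"
```

```text
the job is handed in; nothing more can be done
None
```

I held the button down while pushing the carriage to the micrometer stop, felt it meet the stop (about 13 N), then lifted off so the brake could clamp, and handed the job in. The last pictures show the specimen still in its nest and nothing else visibly moved, but hand-in returned no verdict and I did not measure the final carriage position.

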